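# Park the rolling pin at the index post

## Task

Pick up the clear acrylic bar and, with its flat underside pressed lightly on top of the rolling pin, roll the pin along the notched rest to the groove that the upright index post stands beside; stop it there under the bar before you lift the bar off. Keep the bar lightly pressed on the pin while it rolls (some 6 newtons; over 18 N is too much), keep the gripper itself off the pin, and do not let the pin jump off the rest. Then lay the bar down flat on the bare table, leaving the pin in its groove and everything else where it was.

Things in the scene. Friction and masses are not known exactly. Their poses are not given: they have to be found in the camera images.
- pin_rest: fixed pale wooden rest: base 300 x 216 x 10 mm; over it a stiff deck with two rails along y (at x = -55, +55 mm, 24 mm wide, tops 30 mm over the table), cheeks (33 mm) outside them, stops (39 mm) at the ends. Six V grooves 16 mm wide, 1 mm deep, cross the rails at y = 75, 45, 15, -15, -45, -75 mm. Origin: centre of the underside; x away from the robot, y to its left. Roll toward -y
- pin: wooden rolling pin, 242 mm long, barrel 170 mm long and 30 mm in diameter, 0.17 to 0.34 kg, lying across the rails in the groove at y = +75 mm of the rest. Its y axis is its length; its origin lies on its surface and goes round as it rolls: use pin_centre
- pin_centre (a point): middle of the pin's axis. In a groove it is 44.1 mm over the table (barrel top 59 mm), on the lands between grooves 45 mm, give or take 2 mm: the deck is out of level by up to 0.025 rad along y, unknown which way. Under a flat bar that does not slip the pin travels half as far as the bar, so its contact wanders back along the bar
- index_post: fixed upright brass post, 47 mm tall and 16 mm in foot diameter, in one of three holes on the base beside the far (+x) end of the grooves at y = +15, -15 or -45 mm of the rest. Origin: centre of its foot, 10 mm over the table, 138 mm from the middle of the rest
- mark (a point): where pin_centre must finally be (height for a level deck): over the middle of the groove beside the index post
- bar: loose clear acrylic bar, 190 mm long (its y axis), 24 mm wide (x), 12 mm thick, about 65 g, lying flat on the table left of the rest. Origin: centre of the underside. Take it across the 24 mm width at its middle, with the fingertips not below its underside; grip it with some 80 N so that it does not tip in the fingers
- plug_a: fixed low brass plug, 16 mm in diameter, 5 mm high, in one of the other two holes; origin under its centre
- plug_b: a second plug like plug_a in the remaining hole
- loop_tool: bystander: double-ended loop tool, 197 x 19 x 11 mm, lying on the table; origin under its centre
- clay_strip: bystander: thin white strip, 126 x 22 x 9 mm, lying on the table; origin under its centre
- clay_pack: bystander: opened red pack, 121 x 51 x 34 mm, right of the rest; origin under its centre
- peg_strip: bystander: strip with eight small pegs, 104 x 20 x 16 mm, behind the rest; origin under its centre
- scraper: bystander: long yellow scraper, 204 x 30 x 6 mm, at the left; origin under its centre

How it is judged:
On the way, in this order (a step that is already met when the one before it is completed fails the run):
1. the bar is lifted off the table with the pin still in its first groove (height (world z) of bar above 0.05 m and y of pin_centre in the frame of pin_rest above 0.07 m and contact force between bar and pin below 0.1 N), for 0.1 s.
2. the pin is rolled over the first land with the bar pressing on it (2 N or more for 0.15 s) (contact force between bar and pin above 2 N and y of pin_centre in the frame of pin_rest between 0.048 and 0.069 m), for 0.15 s.
3. the pin is rolled over the last land before the mark with the bar pressing on it (2 N or more for 0.15 s) (contact force between bar and pin above 2 N and y of pin_centre in the frame of mark between 0.006 and 0.024 m), for 0.15 s.
4. the pin is stopped at the mark (within 6 mm) with the bar still on it (contact force between bar and pin above 1 N and linear speed of pin below 0.02 m/s and horizontal distance between pin_centre and mark below 0.006 m), for 0.3 s.
At the end, for the whole second after the job is handed in: The pin lies at rest in the groove beside the index post (its middle within 6 mm of the mark); the bar lies flat and still on the bare table, not touching the rest (horizontal distance between pin_centre and mark below 0.006 m and linear speed of each of pin, bar below 0.01 m/s and height (world z) of bar below 0.005 m and angle between bar's own z axis and vertical below 0.1 rad and contact force between bar and pin_rest below 0.05 N).
It fails at once if the bar presses on the pin with more than 18 N (contact force between bar and pin above 18 N).
It fails at once if the robot itself touches the pin (contact force between any of the fingers, the arm and pin above 0.5 N).
It fails at once if the pin jumps off the rails (axis more than 22 mm above the rail tops) or falls off them (z of pin_centre in the frame of pin_rest above 0.052 m or z of pin_centre in the frame of pin_rest below 0.038 m).
It fails at once if a bystander is pushed more than 20 mm (distance of any of loop_tool, clay_strip, clay_pack, peg_strip, scraper from where it was at the start of the episode above 0.02 m).
It also fails if it takes over 72 s, if anything falls off the work surface, if the arm or the gripper's body presses on something with over 40 N, if the wrist force passes 120 N, or if a joint passes its speed limit or range.

## Robot

A 6-joint arm with a two-finger parallel gripper is mounted at the origin on a cart in front of the work surface, level with it; the furniture and walls round the work are solid. World frame = base frame: x ahead of the robot, y to its left, z up, the work surface at z = 0. Lengths are in m, angles in rad, forces in N, time in s.
With the tool pointing down it reaches from about 0.325 to 0.925 m from the base axis. Payload 3.1 kg.
Tool frame: the origin (TCP) lies midway between the tips of the shut fingers; the grasp point (between the pads) lies pinch_z behind it (pinch_z is the distance from the TCP to the grasp point, in m); z points along the fingers, y is the line along which they close (so a half turn about z gives the same grasp; the last joint's range is limited). The gripper opens to 85 mm and grips with 20 to 120 N. Pads are 22 mm wide; open, the fingers measure 114 mm over their backs; the gripper's body (76 mm by 85 mm) begins 54 mm behind the grasp point. The pads swing forward as they close: fully open they stand 13 mm farther back than shut.
Start: joints at [1.011, 0.217, 1.613, -0, 1.311, -0.112], TCP at [0.271, 0.563, 0.231] pointing down, gripper open.
Joint ranges: [-2.75, 2.75], [-0.78, 2.1], [0.31, 2.55], [-1.13, 4.27], [0.13, 2.63], [-2.58, 2.58]. Speed limits (rad/s): [2.79, 2.79, 3.14, 3.14, 3.14, 3.14].

## Interface

Orientations are given as a rotation vector (axis times angle).
In Python, from bench import sense, grab_frame, job_done, regions_of, mark_of, pinch_z gives the robot as it stands. The module is installed in compiled form; this text tells all that it offers.
- The arm moves only by the tool send_rows, never from a script. Its arguments are lists of equal length, an entry for each row: "offset": the shift along the world's x, y, z as a fraction of full scale, a list of three; "spin": the turn about the world's z as a fraction of full scale; "jaw": the opening, from 0 (shut) to 1 (fully open). A call has exactly 8 rows; each row is the pose to reach, as a shift and turn from the pose commanded when the call began; what a row does not reach only later rows make up. Full scale, the value 1, is 800 mm for a shift and 0.5 rad for a turn. A row lasts 1/12 s, in which the tool goes at most 41.7 mm and 7.16 degrees, less where a joint would pass 70% of its speed; a pose out of reach is approached as far as the arm can. A call with a number of a shift or a turn outside -1 to 1 is refused whole. A call with a gripper value outside its range is refused whole. The fingers move at their own pace and stop on an object; the grip force is fixed at half the most. Time passes only in rows, so rows that repeat a pose let the fingers close, or fill a call up. It gives the time, the measured TCP pose, the force, the opening and the grip force at its end, in the units of the state.
- sense(): the state, without advancing time (a new reading comes with each control period).
- grab_frame(name): name is "side" or "top" or "wrist"; returns a dict with "color" (400x640x3 uint8, red, green, blue), "fx", "fy", "cx", "cy" (pixels), "T" (4x4, takes a point from camera to world coordinates). Camera axes: x right, y down, z forward; pixel columns grow to the right and rows downward; lengths in m; the calibration is good to about 2 mm. A picture is of the moment at which its call begins. There is no depth.
- job_done(): hands the job in; it is judged then, once.
Trained networks look in the newest picture that a camera, given by its name, has taken for a name from the list of things; names that differ only in an ending like _2 or _b are one class to them, and where a whole thing is asked for, a point or a joint stands for the part that bears it (a point fixed in the world has none). Each returns a list of dicts, best first, with "confidence" (0 to 1); they miss things now and then, are a little off and sometimes report something else, mostly with a low value. They report only what shows in the picture. A call takes as long as a camera call.
- regions_of(camera, thing): "mask" (400x640 bool, what is visible of it).
- mark_of(camera, thing): "at" ([x, y, z] in m, in world coordinates, good to about 4 mm: a listed point, or the origin of a listed thing).
The state is a dict: "t": time; "joint_pos": joint angles; "joint_vel": joint speeds; "joint_torque": joint torques, N m; "ee_pos": TCP position; "ee_rot": TCP orientation; "contact_force": force on the tool from outside, world axes, zero at the start; "ft_torque": the same for the moment, N m; "width": finger opening in m; "finger_force": force on a finger pad.
Only numpy, scipy, OpenCV 4.12 (cv2) and the standard library are available. Lean on these libraries where they do the work, as an engineer would, in place of code of your own. Each camera call takes 0.05 s, during which the arm holds its last target. There are 200 camera calls.

## Working session

There is one attempt and no reset: what is moved stays moved. The work goes in short steps, Python scripts to look and compute and a tool call to move; the robot and the scene stay as the last step left them, time stands still between calls to the robot, and variables do not carry over. Pictures are saved under pics/ and viewed, at most 10 in all, crops included, and the job is handed in when it is done.

Besides the shell and the picture viewer there is one more tool, called after ">>>" by a JSON object that holds its "name" and its "arguments", one argument or row to a line. send_rows: Moves the arm, as the interface text tells. Shift numbers are shares of 800 mm and turn numbers shares of 0.5 rad, none past 1 either way. Its arguments: {"type":"object","properties":{"offset":{"type":"array","items":{"type":"array","items":{"type":"number","minimum":-1,"maximum":1}}},"spin":{"type":"array","items":{"type":"number","minimum":-1,"maximum":1}},"jaw":{"type":"array","items":{"type":"number"}}},"required":["offset","spin","jaw"]}

```bash
mkdir -p pics; python3 - <<'E'
from bench import *
import cv2,numpy as np
s=sense();print(s['t'],s['ee_pos'],s['ee_rot'],s['width'],s['contact_force'],pinch_z)
for c in ['top','side']:
    f=grab_frame(c);cv2.imwrite(f'pics/{c}0.png',f['color'][:,:,::-1]);print(c,f['fx'],f['cx'],f['cy'],np.round(f['T'],4).tolist())
    np.savez(c+'0.npz',**f)
    for n in ['pin_rest','pin_centre','index_post','mark','bar','plug_a','loop_tool','clay_strip','scraper']:
        print(n,[(np.round(m['at'],4).tolist(),round(m['confidence'],2)) for m in mark_of(c,n)[:3]])
E
```

```text
0.0 [0.2701661  0.56268316 0.22995385] [-0.69742184 -3.06239211  0.00357434] 0.08537065991357197 [ 0.24506854  0.52137098 -0.19238833] 0.0187
top 449.00658453086214 317.6247179233962 199.66127727853404 [[0.0284, -0.9947, 0.0992, 0.4444], [-0.9995, -0.0294, -0.0084, 0.045], [0.0113, -0.0989, -0.995, 1.3817], [0.0, 0.0, 0.0, 1.0]]
pin_rest [([0.5681, -0.0308, -0.0001], 0.75)]
pin_centre [([0.556, 0.0435, 0.0437], 0.95)]
index_post [([0.7068, -0.0183, 0.0106], 0.61)]
mark []
bar [([0.472, 0.2959, 0.0006], 0.81)]
plug_a [([0.6997, 0.0095, 0.0111], 0.55), ([0.7105, -0.0535, 0.008], 0.37)]
loop_tool [([0.569, -0.0257, 0.0025], 0.27)]
clay_strip [([0.3468, 0.2089, -0.004], 0.65), ([0.7053, -0.0198, 0.0079], 0.48)]
scraper [([0.6025, 0.4673, -0.0008], 0.96)]
side 462.25754276468064 311.117003984534 197.999370166807 [[-0.9289, -0.2016, 0.3105, 0.0823], [-0.3696, 0.4574, -0.8088, 1.2965], [0.021, -0.8661, -0.4994, 0.8339], [0.0, 0.0, 0.0, 1.0]]
pin_rest [([0.5655, -0.0326, -0.0002], 0.83), ([0.5985, 0.468, 0.0021], 0.21)]
pin_centre [([0.5549, 0.039, 0.0442], 0.76), ([0.7059, -0.0248, 0.0086], 0.32)]
index_post [([0.7055, -0.0222, 0.0045], 0.44)]
mark []
bar [([0.4701, 0.2987, -0.0016], 0.58)]
plug_a []
loop_tool [([0.7079, 0.2947, -0.0033], 0.47)]
clay_strip [([0.3532, 0.2082, 0.0035], 0.56)]
scraper [([0.6001, 0.4687, -0.0017], 0.62)]
```

View pics/top0.png

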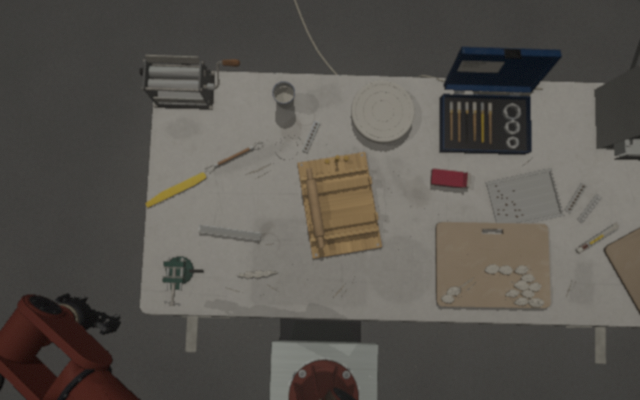

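View pics/side0.png

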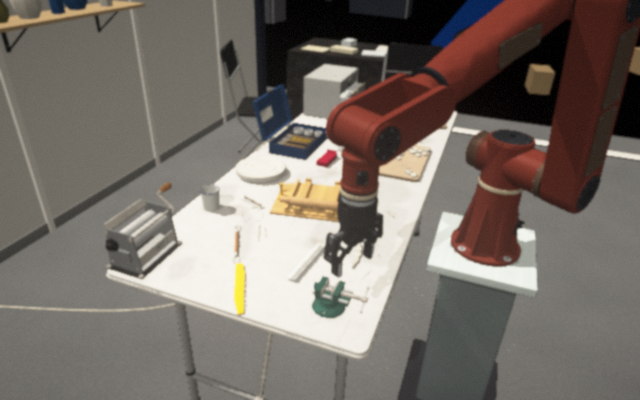

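The top view shows the rest at about (340,205), slightly turned, with the pin at its left end (x≈313). The bar is at (231,233), lying almost along y, and the post is near (337,162). The side view shows a clear path.

```bash
cat > h.py <<'E'
from bench import *
import cv2,numpy as np
def toplane(f,uv,z):
    uv=np.atleast_2d(uv).astype(float);T=f['T']
    d=np.c_[(uv[:,0]-f['cx'])/f['fx'],(uv[:,1]-f['cy'])/f['fy'],np.ones(len(uv))]@T[:3,:3].T
    return T[:3,3]+d*((z-T[2,3])/d[:,2])[:,None]
def rect(cam,f,n,z):
    for m in regions_of(cam,n)[:2]:
        k=m['mask'].astype(np.uint8);
        v,u=np.nonzero(k); p=toplane(f,np.c_[u,v],z)[:,:2]
        r=cv2.minAreaRect((p*1000).astype(np.float32))
        c=np.cov(p.T);w,V=np.linalg.eigh(c);a=np.arctan2(V[1,1],V[0,1])
        print(cam,n,round(m['confidence'],2),'n',len(u),'mean',p.mean(0).round(4),'rect',np.round(r[0],1),np.round(r[1],1),round(r[2],2),'pca deg',round(np.degrees(a),2))
E
python3 - <<'E'
from h import *
for c in ['top','side']:
    f=grab_frame(c)
    for n,z in [('pin_rest',.01),('bar',.012 if c=='top' else .006),('pin',.05),('index_post',.03)]: rect(c,f,n,z)
    for n in ['pin_rest','pin_centre','index_post','bar','plug_a']:
        print(n,[(np.round(m['at'],4).tolist(),round(m['confidence'],2)) for m in mark_of(c,n)[:3]])
f=grab_frame('top');cv2.imwrite('pics/crop.png',cv2.resize(f['color'][140:270,190:390,::-1],None,fx=4,fy=4,interpolation=cv2.INTER_CUBIC)[:, :])
E
```

```text
top pin_rest 0.83 n 6081 mean [ 0.568  -0.0407] rect [569.3 -33.4] [301.1 219.5] 10.91 pca deg -169.82
top bar 0.56 n 579 mean [0.4748 0.3007] rect [474.9 299.7] [191.5  31.7] 85.32 pca deg 83.96
top bar 0.38 n 618 mean [0.5982 0.4703] rect [599.2 469.5] [ 32.  202.7] 28.83 pca deg 119.65
top pin 0.66 n 678 mean [0.554  0.0419] rect [554.4  42. ] [239.4  29.8] 11.04 pca deg -168.9
pin_rest [([0.5678, -0.0261, 0.0028], 0.91)]
pin_centre [([0.5521, 0.0443, 0.043], 0.66), ([0.3502, 0.2112, -0.0034], 0.6)]
index_post [([0.7059, -0.0207, 0.007], 0.58)]
bar [([0.4702, 0.2978, -0.0024], 0.74), ([0.7816, 0.0549, 0.0008], 0.24)]
plug_a [([0.709, -0.0523, 0.0066], 0.5), ([0.6974, 0.0069, 0.0106], 0.37)]
side pin_rest 0.86 n 1713 mean [ 0.6026 -0.026 ] rect [604.7 -49.2] [233.4 292.1] 13.0 pca deg 101.49
side bar 0.89 n 450 mean [0.4726 0.3025] rect [472.  296.5] [204.5  31.5] 83.21 pca deg 84.07
side pin 0.84 n 456 mean [0.5608 0.0513] rect [567.2  52.6] [191.   59.7] 12.74 pca deg -168.88
pin_rest [([0.5643, -0.0305, -0.0008], 0.76), ([0.6557, -0.3768, -0.0012], 0.39), ([0.7083, -0.0201, 0.0061], 0.28)]
pin_centre [([0.5543, 0.041, 0.0441], 0.77)]
index_post [([0.7089, -0.0212, 0.0087], 0.62), ([0.5674, -0.0307, 0.0008], 0.35)]
bar [([0.47, 0.3021, -0.0013], 0.57), ([0.7827, 0.0607, 0.0023], 0.52)]
plug_a []
```

View pics/crop.png

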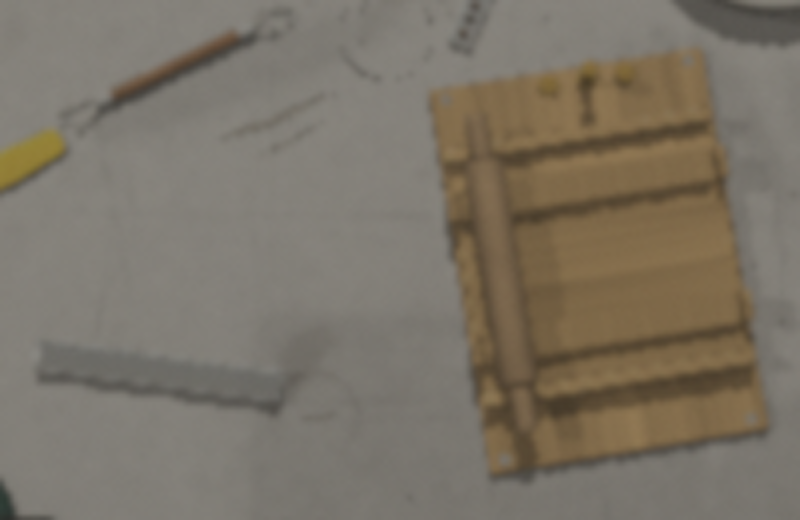

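The crop shows the brass post, with its long shadow, in the middle of the three holes at (590,80), with a plug on each side. So the target groove is y = -15. The rest yaw is 10.9° and the bar's axis is at about 84°.

>>> {"name": "send_rows", "arguments": {
  "offset": [
    [0.254,-0.329,0],
    [0.254,-0.329,0],
    [0.254,-0.329,0],
    [0.254,-0.329,0],
    [0.254,-0.329,0],
    [0.254,-0.329,0],
    [0.254,-0.329,0],
    [0.254,-0.329,0]
  ],
  "spin": [-1,-1,-1,-1,-1,-1,-1,-1],
  "jaw": [1,1,1,1,1,1,1,1]
}}

```text
t: 2.72
ee_pos: [0.4748, 0.2984, 0.2316]
ee_rot: [1.433, 2.795, 0.001]
contact_force: [0.6, 0.5, -0.1]
width: 0.0851
finger_force: 0.0
```

>>> {"name": "send_rows", "arguments": {
  "offset": [
    [0,0,-0.05],
    [0,0,-0.05],
    [0,0,-0.05],
    [0,0,-0.05],
    [0,0,-0.05],
    [0,0,-0.05],
    [0,0,-0.05],
    [0,0,-0.05]
  ],
  "spin": [-1,-1,-1,-1,-1,-1,-1,-1],
  "jaw": [1,1,1,1,1,1,1,1]
}}

```text
t: 3.38
ee_pos: [0.4738, 0.3004, 0.1916]
ee_rot: [2.078, 2.356, 0.001]
contact_force: [-0.3, 0.6, -1.1]
width: 0.0857
finger_force: 0.0
```

>>> {"name": "send_rows", "arguments": {
  "offset": [
    [0,0,-0.05],
    [0,0,-0.05],
    [0,0,-0.05],
    [0,0,-0.05],
    [0,0,-0.05],
    [0,0,-0.05],
    [0,0,-0.05],
    [0,0,-0.05]
  ],
  "spin": [-0.458,-0.458,-0.458,-0.458,-0.458,-0.458,-0.458,-0.458],
  "jaw": [0.6,0.6,0.6,0.6,0.6,0.6,0.6,0.6]
}}

```text
t: 4.05
ee_pos: [0.4744, 0.3005, 0.1523]
ee_rot: [2.335, 2.101, 0.003]
contact_force: [-0.4, 0.3, -0.9]
width: 0.0516
finger_force: 0.0
```

```bash
cat >> h.py <<'E'
def st():
    s=sense();r=s['ee_rot'];print(round(s['t'],2),s['ee_pos'].round(4),'rv',np.round(r,3),'yaw',round(2*np.degrees(np.arctan2(r[1],r[0]))%360-90,2),'w',round(s['width'],4),'F',np.round(s['contact_force'],2),'M',np.round(s['ft_torque'],2),'ff',np.round(s['finger_force'],1))
E
python3 - <<'E'
from h import *
st()
f=grab_frame('wrist');cv2.imwrite('pics/w1.png',f['color'][:,:,::-1])
rect('wrist',f,'bar',.012);print([(m['at'],m['confidence']) for m in mark_of('wrist','bar')])
E
```

```text
4.05 [0.4744 0.3005 0.1523] rv [2.335 2.101 0.003] yaw -6.02 w 0.0516 F [-0.38  0.32 -0.9 ] M [ 0.04  0.01 -0.07] ff 0.0
wrist bar 0.78 n 4166 mean [0.4749 0.3082] rect [473.6 299.2] [189.2  24.7] 83.93 pca deg 83.99
wrist bar 0.34 n 996 mean [0.3532 0.2332] rect [353.4 236.7] [24.4 78.9] 3.77 pca deg 93.26
[([0.4726, 0.2943, 0.001], 0.82)]
```

View pics/w1.png

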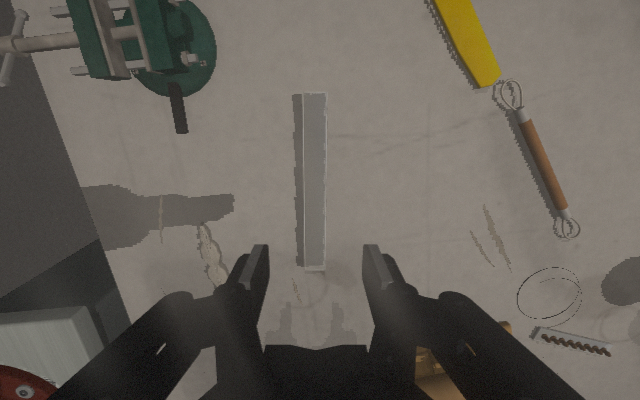

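The wrist view shows the bar centred between the fingers, at columns 300-326 and rows 93-270. The position and yaw agree, so I'm going down.

>>> {"name": "send_rows", "arguments": {
  "offset": [
    [-0.001,-0.0015,-0.04],
    [-0.001,-0.0015,-0.08],
    [-0.001,-0.0015,-0.12],
    [-0.001,-0.0015,-0.15],
    [-0.001,-0.0015,-0.17],
    [-0.001,-0.0015,-0.18],
    [-0.001,-0.0015,-0.184],
    [-0.001,-0.0015,-0.184]
  ],
  "spin": [0,0,0,0,0,0,0,0],
  "jaw": [0.6,0.6,0.6,0.6,0.6,0.6,0.6,0.6]
}}

```text
t: 4.87
ee_pos: [0.473, 0.299, 0.0039]
ee_rot: [-2.336, -2.101, 0.001]
contact_force: [0.5, -0.4, 0.5]
width: 0.0512
finger_force: 0.0
```

```bash
python3 - <<'E'
from h import *
st()
E
```

```text
4.87 [0.473  0.299  0.0039] rv [-2.336e+00 -2.101e+00  1.000e-03] yaw -6.07 w 0.0512 F [ 0.54 -0.39  0.46] M [ 0.04 -0.   -0.01] ff 0.0
```

>>> {"name": "send_rows", "arguments": {
  "offset": [
    [0,0,-0.0025],
    [0,0,-0.0025],
    [0,0,-0.0025],
    [0,0,-0.0025],
    [0,0,-0.0025],
    [0,0,-0.0025],
    [0,0,-0.0025],
    [0,0,-0.0025]
  ],
  "spin": [0,0,0,0,0,0,0,0],
  "jaw": [0.6,0.4,0.2,0,0,0,0,0]
}}

```text
t: 5.53
ee_pos: [0.4744, 0.2996, 0.0037]
ee_rot: [2.335, 2.1, 0.004]
contact_force: [-0.8, -0.0, 6.1]
width: 0.0222
finger_force: 60.9
```

```bash
python3 - <<'E'
from h import *
st()
E
```

```text
5.53 [0.4744 0.2996 0.0037] rv [2.335 2.1   0.004] yaw -6.07 w 0.0222 F [-0.85 -0.01  6.14] M [-0.07  0.1  -0.02] ff 60.9
```

>>> {"name": "send_rows", "arguments": {
  "offset": [
    [0,0,0.01],
    [0,0,0.03],
    [0,0,0.06],
    [0,0,0.1],
    [0,0,0.14],
    [0,0,0.16],
    [0,0,0.16],
    [0,0,0.16]
  ],
  "spin": [0,0,0,0,0,0,0,0],
  "jaw": [0,0,0,0,0,0,0,0]
}}

```text
t: 6.2
ee_pos: [0.4734, 0.2992, 0.1312]
ee_rot: [2.335, 2.1, 0.003]
contact_force: [0.1, -0.4, -1.0]
width: 0.0221
finger_force: 60.1
```

>>> {"name": "send_rows", "arguments": {
  "offset": [
    [0.01,-0.03,0],
    [0.025,-0.075,0],
    [0.041,-0.121,0],
    [0.056,-0.166,0],
    [0.072,-0.214,0],
    [0.084,-0.249,0],
    [0.09,-0.267,0],
    [0.09,-0.267,0]
  ],
  "spin": [0.1,0.2,0.3,0.4,0.5,0.56,0.595,0.595],
  "jaw": [0,0,0,0,0,0,0,0]
}}

```text
t: 6.87
ee_pos: [0.544, 0.082, 0.1274]
ee_rot: [-2.002, -2.418, 0.006]
contact_force: [-0.5, 0.1, -1.3]
width: 0.0219
finger_force: 60.1
```

```bash
python3 - <<'E'
from h import *
st()
f=grab_frame('wrist');cv2.imwrite('pics/w2.png',f['color'][:,:,::-1])
z=sense()['ee_pos'][2]-.0037
rect('wrist',f,'bar',z+.012);rect('wrist',f,'pin',.05)
f=grab_frame('side')
np.savez('w2s.npz',**f);cv2.imwrite('pics/s2.png',cv2.resize(f['color'][120:270,230:430,::-1],None,fx=4,fy=4,interpolation=cv2.INTER_CUBIC))
rect('side',f,'pin',.045)
E
```

```text
6.87 [0.544  0.082  0.1274] rv [-2.002 -2.418  0.006] yaw 10.75 w 0.0219 F [-0.49  0.07 -1.32] M [-0.01  0.01  0.  ] ff 60.1
wrist bar 0.87 n 13026 mean [0.5389 0.1132] rect [541.5 100.4] [ 24.1 151.4] 10.77 pca deg 100.87
wrist pin 0.72 n 5724 mean [0.5548 0.0461] rect [553.3  44.8] [240.4  33.5] 10.92 pca deg -169.08
side pin 0.93 n 591 mean [0.5497 0.0423] rect [550.9  41.7] [241.1  70.8] 11.56 pca deg -168.65
```

View pics/w2.png

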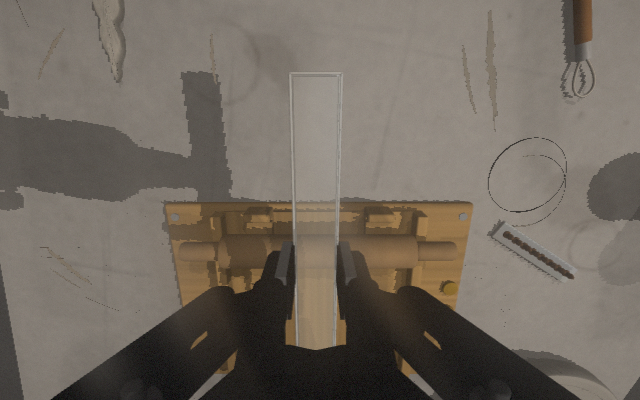

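View pics/s2.png

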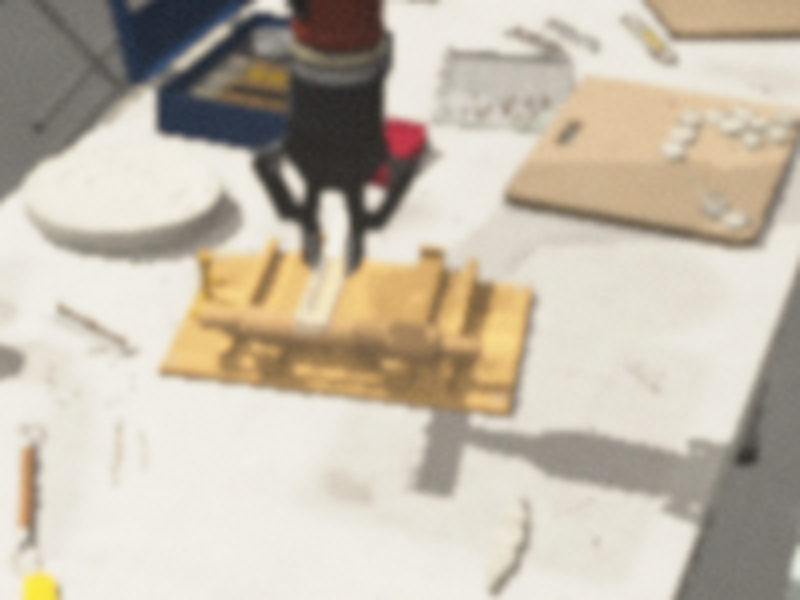

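The wrist view shows the bar held straight at columns 292-342, square across the pin, which is at row 250. In the side crop the bar looks level above the rest, and the pin is still in its first groove.

>>> {"name": "send_rows", "arguments": {
  "offset": [
    [0,0,-0.02],
    [0,0,-0.04],
    [0,0,-0.055],
    [0,0,-0.065],
    [0,0,-0.072],
    [0,0,-0.076],
    [0,0,-0.076],
    [0,0,-0.076]
  ],
  "spin": [0,0,0,0,0,0,0,0],
  "jaw": [0,0,0,0,0,0,0,0]
}}

```text
t: 7.78
ee_pos: [0.5454, 0.0855, 0.0697]
ee_rot: [1.998, 2.423, 0.001]
contact_force: [1.6, -0.9, -0.7]
width: 0.0218
finger_force: 60.1
```

```bash
python3 - <<'E'
from h import *
st()
for i in range(2):
  f=grab_frame('wrist');st()
rect('wrist',f,'pin',.05); print([(m['at'],m['confidence']) for n in ('pin_centre','bar') for m in mark_of('wrist',n)[:1]])
E
```

```text
7.78 [0.5454 0.0855 0.0697] rv [1.998e+00 2.423e+00 1.000e-03] yaw 10.98 w 0.0218 F [ 1.63 -0.88 -0.68] M [0.03 0.01 0.  ] ff 60.1
7.83 [0.5457 0.0855 0.07  ] rv [1.998e+00 2.423e+00 1.000e-03] yaw 10.97 w 0.0218 F [ 0.19 -0.24 -0.53] M [-0.01 -0.03  0.04] ff 60.1
7.88 [0.5458 0.0854 0.0702] rv [1.998e+00 2.423e+00 2.000e-03] yaw 10.97 w 0.0219 F [ 0.2  -0.4  -1.41] M [-0.03 -0.   -0.02] ff 60.1
wrist pin 0.92 n 4931 mean [0.5506 0.0502] rect [553.   45.3] [240.1  34.8] 10.93 pca deg -168.96
[([0.5465, 0.0821, 0.0659], 0.78)]
```

>>> {"name": "send_rows", "arguments": {
  "offset": [
    [0,0,-0.001],
    [0,0,-0.002],
    [0,0,-0.003],
    [0,0,-0.004],
    [0,0,-0.005],
    [0,0,-0.006],
    [0,0,-0.006],
    [0,0,-0.006]
  ],
  "spin": [0,0,0,0,0,0,0,0],
  "jaw": [0,0,0,0,0,0,0,0]
}}

```text
t: 8.7
ee_pos: [0.5449, 0.0854, 0.0644]
ee_rot: [-1.999, -2.423, 0.0]
contact_force: [1.0, -0.9, -0.5]
width: 0.022
finger_force: 60.1
```

>>> {"name": "send_rows", "arguments": {
  "offset": [
    [0,0,-0.0005],
    [0,0,-0.001],
    [0,0,-0.0015],
    [0,0,-0.0015],
    [0,0,-0.0015],
    [0,0,-0.0015],
    [0,0,-0.0015],
    [0,0,-0.0015]
  ],
  "spin": [0,0,0,0,0,0,0,0],
  "jaw": [0,0,0,0,0,0,0,0]
}}

```text
t: 9.37
ee_pos: [0.545, 0.0854, 0.0633]
ee_rot: [-1.999, -2.424, 0.0]
contact_force: [0.4, 0.4, 0.2]
width: 0.0219
finger_force: 60.1
```

>>> {"name": "send_rows", "arguments": {
  "offset": [
    [0,0,-0.0005],
    [0,0,-0.001],
    [0,0,-0.001],
    [0,0,-0.001],
    [0,0,-0.001],
    [0,0,-0.001],
    [0,0,-0.001],
    [0,0,-0.001]
  ],
  "spin": [0,0,0,0,0,0,0,0],
  "jaw": [0,0,0,0,0,0,0,0]
}}

```text
t: 10.03
ee_pos: [0.545, 0.0854, 0.0625]
ee_rot: [1.999, 2.424, 0.0]
contact_force: [-0.5, 0.9, -0.5]
width: 0.0218
finger_force: 60.1
```

>>> {"name": "send_rows", "arguments": {
  "offset": [
    [0,0,-0.0005],
    [0,0,-0.001],
    [0,0,-0.001],
    [0,0,-0.001],
    [0,0,-0.001],
    [0,0,-0.001],
    [0,0,-0.001],
    [0,0,-0.001]
  ],
  "spin": [0,0,0,0,0,0,0,0],
  "jaw": [0,0,0,0,0,0,0,0]
}}

```text
t: 10.7
ee_pos: [0.545, 0.0854, 0.0617]
ee_rot: [1.999, 2.424, 0.0]
contact_force: [0.7, 0.4, -0.8]
width: 0.0217
finger_force: 60.1
```

>>> {"name": "send_rows", "arguments": {
  "offset": [
    [0,0,-0.0005],
    [0,0,-0.001],
    [0,0,-0.001],
    [0,0,-0.001],
    [0,0,-0.001],
    [0,0,-0.001],
    [0,0,-0.001],
    [0,0,-0.001]
  ],
  "spin": [0,0,0,0,0,0,0,0],
  "jaw": [0,0,0,0,0,0,0,0]
}}

```text
t: 11.37
ee_pos: [0.5451, 0.0854, 0.0611]
ee_rot: [1.999, 2.423, 0.0]
contact_force: [-1.8, 0.1, 1.7]
width: 0.0218
finger_force: 60.4
```

>>> {"name": "send_rows", "arguments": {
  "offset": [
    [0,0,-0.0005],
    [0,0,-0.0005],
    [0,0,-0.0005],
    [0,0,-0.0005],
    [0,0,-0.0005],
    [0,0,-0.0005],
    [0,0,-0.0005],
    [0,0,-0.0005]
  ],
  "spin": [0,0,0,0,0,0,0,0],
  "jaw": [0,0,0,0,0,0,0,0]
}}

```text
t: 12.03
ee_pos: [0.5452, 0.0854, 0.0606]
ee_rot: [1.999, 2.424, 0.0]
contact_force: [-1.7, 0.2, 5.6]
width: 0.0219
finger_force: 60.7
```

```bash
python3 - <<'E'
from h import *
for i in range(3):
  st();grab_frame('wrist')
E
```

```text
12.03 [0.5452 0.0854 0.0606] rv [1.999 2.424 0.   ] yaw 10.98 w 0.0219 F [-1.68  0.24  5.63] M [-0.22  0.13 -0.09] ff 60.7
12.08 [0.5452 0.0854 0.0606] rv [1.999 2.423 0.   ] yaw 10.97 w 0.0222 F [-1.42 -0.55  4.52] M [-0.19  0.21 -0.05] ff 60.7
12.13 [0.5451 0.0854 0.0606] rv [1.999 2.423 0.   ] yaw 10.97 w 0.0219 F [-0.63  0.45  3.03] M [-0.23  0.22 -0.07] ff 60.7
```

>>> {"name": "send_rows", "arguments": {
  "offset": [
    [0.0005,-0.0025,0.00015],
    [0.001,-0.005,0.0003],
    [0.0015,-0.0075,0.00045],
    [0.002,-0.01,0.0006],
    [0.0024,-0.0125,0.00075],
    [0.0029,-0.015,0.0009],
    [0.0034,-0.0175,0.001],
    [0.0038,-0.0196,0.001]
  ],
  "spin": [0,0,0,0,0,0,0,0],
  "jaw": [0,0,0,0,0,0,0,0]
}}

```text
t: 12.85
ee_pos: [0.5483, 0.0694, 0.0617]
ee_rot: [1.999, 2.423, 0.0]
contact_force: [-1.8, 0.1, 6.7]
width: 0.022
finger_force: 60.9
```

```bash
cat >> h.py <<'E'
def where():
    F=[];M=[]
    for i in range(3):
        s=sense();F.append(s['contact_force']);M.append(s['ft_torque']);f=grab_frame('wrist')
    f=grab_frame('wrist');s=sense();F.append(s['contact_force']);M.append(s['ft_torque'])
    print(round(s['t'],2),s['ee_pos'].round(4),'F',np.mean(F,0).round(2),'M',np.mean(M,0).round(2))
    o=np.array([0.569,-0.032]);yv=np.array([-.191,.9816]);c=np.array([s['ee_pos'][0],s['ee_pos'][1]])
    print('bar rest-y',round(((c-o)@yv)*1000,1))
    for cam in ('wrist','top','side'):
        if cam!='wrist': grab_frame(cam)
        for m in mark_of(cam,'pin_centre')[:1]: print(cam,'pin rest-y',round((np.array(m['at'][:2])-o)@yv*1000,1),'z',round(m['at'][2],4),round(m['confidence'],2))
    for m in regions_of('top','pin')[:1]:
        f=grab_frame('top');v,u=np.nonzero(m['mask']);r=cv2.minAreaRect((toplane(f,np.c_[u,v],.05)[:,:2]*1000).astype(np.float32));print('top rect',np.round(r[1],0),round((np.array(r[0])/1000-o)@yv*1000,1))
E
python3 -c "
from h import *
where()"
```

```text
13.05 [0.5483 0.0693 0.0617] F [-2.15 -0.05  6.02] M [-0.27  0.27 -0.08]
bar rest-y 103.3
top pin rest-y 69.0 z 0.0436 0.65
side pin rest-y 65.0 z 0.0466 0.66
top rect [205.  24.] 70.1
```

>>> {"name": "send_rows", "arguments": {
  "offset": [
    [0.0007,-0.0037,0],
    [0.0014,-0.0074,0],
    [0.0021,-0.011,0],
    [0.0029,-0.0147,0],
    [0.0036,-0.0184,0],
    [0.0043,-0.022,0],
    [0.005,-0.0258,0],
    [0.0057,-0.0294,0]
  ],
  "spin": [0,0,0,0,0,0,0,0],
  "jaw": [0,0,0,0,0,0,0,0]
}}

```text
t: 14.07
ee_pos: [0.5529, 0.0457, 0.0621]
ee_rot: [1.999, 2.423, -0.0]
contact_force: [-2.9, -0.2, 8.6]
width: 0.0219
finger_force: 61.2
```

```bash
python3 -c "
from h import *
where()"
```

```text
14.27 [0.553  0.0455 0.0621] F [-3.06 -0.43  7.97] M [-0.32  0.47 -0.04]
bar rest-y 79.2
top pin rest-y 56.3 z 0.0458 0.61
side pin rest-y 54.3 z 0.0467 0.68
top rect [204.  27.] 51.9
```

>>> {"name": "send_rows", "arguments": {
  "offset": [
    [0.0005,-0.0031,0.0002],
    [0.0011,-0.0061,0.0003],
    [0.0016,-0.0092,0.0002],
    [0.0022,-0.0123,5e-05],
    [0.0028,-0.0154,-0.0001],
    [0.0033,-0.0184,-0.0003],
    [0.0039,-0.0215,-0.0004],
    [0.0044,-0.0246,-0.0005]
  ],
  "spin": [0,0,0,0,0,0,0,0],
  "jaw": [0,0,0,0,0,0,0,0]
}}

```text
t: 15.28
ee_pos: [0.5567, 0.0259, 0.0618]
ee_rot: [1.998, 2.423, 0.0]
contact_force: [-2.0, 1.3, 9.2]
width: 0.0219
finger_force: 61.2
```

```bash
python3 -c "
from h import *
where()"
```

```text
15.48 [0.5567 0.0261 0.0618] F [-2.05 -0.15  8.34] M [-0.1   0.38 -0.03]
bar rest-y 59.3
top pin rest-y 45.9 z 0.0419 0.77
side pin rest-y 47.6 z 0.045 0.9
top rect [202.  29.] 44.5
```

>>> {"name": "send_rows", "arguments": {
  "offset": [
    [0.0004,-0.0025,0.0004],
    [0.0009,-0.0049,0.00075],
    [0.0013,-0.0074,0.00095],
    [0.0018,-0.0098,0.0011],
    [0.0022,-0.0123,0.0013],
    [0.0027,-0.0147,0.0015],
    [0.0031,-0.0172,0.00165],
    [0.0035,-0.0197,0.0017]
  ],
  "spin": [0,0,0,0,0,0,0,0],
  "jaw": [0,0,0,0,0,0,0,0]
}}

```text
t: 16.5
ee_pos: [0.5597, 0.0106, 0.0629]
ee_rot: [1.998, 2.423, 0.002]
contact_force: [-0.9, 0.2, 7.0]
width: 0.0215
finger_force: 60.9
```

```bash
python3 -c "
from h import *
where()"
```

```text
16.7 [0.5597 0.0103 0.0629] F [-0.75  0.23  6.21] M [-0.06  0.16 -0.01]
bar rest-y 43.3
top pin rest-y 279.9 z -0.001 0.28
side pin rest-y 39.1 z 0.0468 0.81
```

>>> {"name": "send_rows", "arguments": {
  "offset": [
    [0.0007,-0.0037,5e-05],
    [0.0014,-0.0074,0.0001],
    [0.0021,-0.011,0.00015],
    [0.0028,-0.0147,0.0002],
    [0.0034,-0.0184,0.00025],
    [0.0041,-0.022,0.0003],
    [0.0048,-0.0258,0.00035],
    [0.0055,-0.0294,0.0004]
  ],
  "spin": [0,0,0,0,0,0,0,0],
  "jaw": [0,0,0,0,0,0,0,0]
}}

```text
t: 17.67
ee_pos: [0.5642, -0.0131, 0.0631]
ee_rot: [1.998, 2.422, 0.002]
contact_force: [-0.3, -0.4, 6.1]
width: 0.0219
finger_force: 60.8
```

```bash
python3 -c "
from h import *
where()"
```

```text
17.87 [ 0.5643 -0.0132  0.0631] F [-0.23 -0.19  5.4 ] M [0.   0.09 0.03]
bar rest-y 19.4
top pin rest-y 24.6 z 0.0423 0.71
side pin rest-y 23.5 z 0.0461 0.7
```

>>> {"name": "send_rows", "arguments": {
  "offset": [
    [0.0006,-0.0031,5e-05],
    [0.0011,-0.0061,0.0001],
    [0.0017,-0.0092,0],
    [0.0023,-0.0123,-0.00015],
    [0.0029,-0.0154,-0.0003],
    [0.0034,-0.0184,-0.00045],
    [0.004,-0.0215,-0.0006],
    [0.0046,-0.0246,-0.0007]
  ],
  "spin": [0,0,0,0,0,0,0,0],
  "jaw": [0,0,0,0,0,0,0,0]
}}

```text
t: 18.83
ee_pos: [0.5679, -0.0328, 0.0624]
ee_rot: [1.998, 2.422, 0.002]
contact_force: [1.6, 0.5, 5.5]
width: 0.0221
finger_force: 60.7
```

```bash
python3 -c "
from h import *
where()"
```

```text
19.03 [ 0.5678 -0.0326  0.0624] F [2.58 0.4  5.2 ] M [ 0.13 -0.45 -0.03]
bar rest-y -0.3
top pin rest-y 15.5 z 0.0439 0.51
side pin rest-y 15.0 z 0.0449 0.69
top rect [23. 99.] 53.5
```

>>> {"name": "send_rows", "arguments": {
  "offset": [
    [0.0005,-0.0025,0.0002],
    [0.001,-0.0049,0.00035],
    [0.0015,-0.0074,0.0005],
    [0.002,-0.0098,0.0007],
    [0.0025,-0.0123,0.00085],
    [0.003,-0.0147,0.001],
    [0.0035,-0.0172,0.0012],
    [0.004,-0.0196,0.0013]
  ],
  "spin": [0,0,0,0,0,0,0,0],
  "jaw": [0,0,0,0,0,0,0,0]
}}

```text
t: 20.05
ee_pos: [0.5704, -0.0479, 0.0631]
ee_rot: [-1.999, -2.424, -0.001]
contact_force: [3.1, 1.1, 5.3]
width: 0.0218
finger_force: 60.7
```

```bash
python3 -c "
from h import *
where()"
```

```text
20.25 [ 0.5704 -0.0481  0.0632] F [3.   0.74 5.23] M [ 0.25 -0.47 -0.04]
bar rest-y -16.1
wrist pin rest-y -50.3 z 0.0115 0.31
top pin rest-y 8.8 z 0.0442 0.72
side pin rest-y 4.4 z 0.0478 0.71
top rect [179.  31.] 11.4
```

>>> {"name": "send_rows", "arguments": {
  "offset": [
    [0.0008,-0.0037,0],
    [0.0016,-0.0074,5e-05],
    [0.0024,-0.011,0.0001],
    [0.0031,-0.0147,0.0001],
    [0.0039,-0.0184,0.00015],
    [0.0046,-0.022,0.0002],
    [0.0054,-0.0258,0.0002],
    [0.0062,-0.0294,0.0002]
  ],
  "spin": [0,0,0,0,0,0,0,0],
  "jaw": [0,0,0,0,0,0,0,0]
}}

```text
t: 21.27
ee_pos: [0.575, -0.0718, 0.0631]
ee_rot: [-1.999, -2.423, 0.0]
contact_force: [2.8, 1.3, 4.8]
width: 0.0222
finger_force: 60.7
```

```bash
python3 -c "
from h import *
where()"
```

```text
21.47 [ 0.575  -0.0718  0.0631] F [2.01 0.22 4.98] M [ 0.25 -0.34 -0.09]
bar rest-y -40.2
top pin rest-y 297.5 z 0.0012 0.29
side pin rest-y -0.9 z 0.0471 0.62
top rect [167.  26.] -2.9
```

>>> {"name": "send_rows", "arguments": {
  "offset": [
    [0.0006,-0.0031,0],
    [0.0012,-0.0061,0],
    [0.0018,-0.0092,-0.0001],
    [0.0024,-0.0123,-0.0002],
    [0.003,-0.0154,-0.0004],
    [0.0037,-0.0184,-0.0006],
    [0.0043,-0.0215,-0.00075],
    [0.0049,-0.0246,-0.0009]
  ],
  "spin": [0,0,0,0,0,0,0,0],
  "jaw": [0,0,0,0,0,0,0,0]
}}

```text
t: 22.48
ee_pos: [0.5788, -0.0916, 0.0623]
ee_rot: [-1.999, -2.423, 0.001]
contact_force: [0.4, 0.2, 3.7]
width: 0.0219
finger_force: 60.6
```

```bash
python3 - <<'E'
from h import *
where()
f=grab_frame('top');cv2.imwrite('pics/t3.png',cv2.resize(f['color'][140:270,280:400,::-1],None,fx=4.5,fy=4.5,interpolation=cv2.INTER_CUBIC))
E
```

```text
22.68 [ 0.5788 -0.0915  0.0623] F [ 0.89 -0.18  3.84] M [ 0.2  -0.18 -0.03]
bar rest-y -60.3
top pin rest-y -15.1 z 0.0429 0.61
side pin rest-y -15.1 z 0.0462 0.79
top rect [ 28. 194.] 475.8
```

View pics/t3.png

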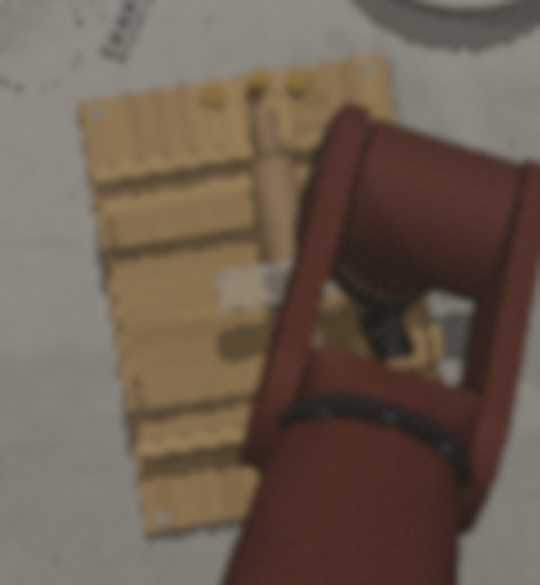

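The top crop shows the pin at (272,170) in line with the brass post at (257,83). The bar is still on it, with about 4.5 N pressing. I'll hold here, then lift straight up.

>>> {"name": "send_rows", "arguments": {
  "offset": [
    [0,0,0],
    [0,0,0],
    [0,0,0],
    [0,0,0],
    [0,0,0],
    [0,0,0],
    [0,0,0],
    [0,0,0]
  ],
  "spin": [0,0,0,0,0,0,0,0],
  "jaw": [0,0,0,0,0,0,0,0]
}}

```text
t: 23.75
ee_pos: [0.5789, -0.0913, 0.0624]
ee_rot: [-1.999, -2.423, 0.0]
contact_force: [-0.3, 0.4, 3.6]
width: 0.0222
finger_force: 60.6
```

>>> {"name": "send_rows", "arguments": {
  "offset": [
    [0,0,0.0005],
    [0,0,0.001],
    [0,0,0.002],
    [0,0,0.004],
    [0,0,0.008],
    [0,0,0.02],
    [0,0,0.04],
    [0,0,0.06]
  ],
  "spin": [0,0,0,0,0,0,0,0],
  "jaw": [0,0,0,0,0,0,0,0]
}}

```text
t: 24.42
ee_pos: [0.5784, -0.0911, 0.1108]
ee_rot: [-1.998, -2.422, 0.001]
contact_force: [-0.2, -0.1, -0.6]
width: 0.022
finger_force: 60.1
```

>>> {"name": "send_rows", "arguments": {
  "offset": [
    [0,0,0.03],
    [0,0,0.06],
    [0,0,0.07],
    [-0.02,0.07,0.07],
    [-0.04,0.12,0.07],
    [-0.06,0.17,0.07],
    [-0.07,0.2,0.07],
    [-0.07,0.2,0.07]
  ],
  "spin": [0,0,0,-0.1,-0.2,-0.3,-0.4,-0.4],
  "jaw": [0,0,0,0,0,0,0,0]
}}

```text
t: 25.08
ee_pos: [0.5196, 0.0742, 0.1657]
ee_rot: [-2.224, -2.212, 0.0]
contact_force: [0.7, 0.0, -1.8]
width: 0.022
finger_force: 60.1
```

```bash
python3 - <<'E'
from h import *
st();f=grab_frame('top');rect('top',f,'pin',.05)
o=np.array([0.569,-0.032]);yv=np.array([-.191,.9816])
for c in('top','side'):
  if c=='side':grab_frame(c)
  for m in mark_of(c,'pin_centre')[:1]:print(c,m['at'],(np.array(m['at'][:2])-o)@yv)
E
```

```text
25.08 [0.5196 0.0742 0.1657] rv [-2.224 -2.212  0.   ] yaw -0.3 w 0.022 F [ 0.74  0.01 -1.84] M [ 0.02 -0.05 -0.02] ff 60.1
top pin 0.56 n 705 mean [ 0.5701 -0.0465] rect [572.1 -46.3] [240.4  30.8] 10.79 pca deg -169.07
top [0.569, -0.0463, 0.0449] -0.01403688
side [0.5709, -0.0454, 0.0471] -0.013516340000000005
```

>>> {"name": "send_rows", "arguments": {
  "offset": [
    [-0.01,0.04,0],
    [-0.02,0.085,0],
    [-0.03,0.13,0],
    [-0.04,0.175,0],
    [-0.05,0.22,0],
    [-0.058,0.265,0],
    [-0.0625,0.289,0],
    [-0.0625,0.289,0]
  ],
  "spin": [-0.05,-0.1,-0.15,-0.195,-0.195,-0.195,-0.195,-0.195],
  "jaw": [0,0,0,0,0,0,0,0]
}}

```text
t: 26.0
ee_pos: [0.4736, 0.3024, 0.1667]
ee_rot: [-2.333, -2.102, -0.003]
contact_force: [0.5, -0.5, -1.1]
width: 0.0224
finger_force: 60.1
```

>>> {"name": "send_rows", "arguments": {
  "offset": [
    [0,0,-0.04],
    [0,0,-0.08],
    [0,0,-0.12],
    [0,0,-0.15],
    [0,0,-0.17],
    [0,0,-0.185],
    [0,0,-0.193],
    [0,0,-0.196]
  ],
  "spin": [0,0,0,0,0,0,0,0],
  "jaw": [0,0,0,0,0,0,0,0]
}}

```text
t: 26.67
ee_pos: [0.4734, 0.2986, 0.0087]
ee_rot: [-2.338, -2.099, 0.002]
contact_force: [0.0, 0.8, -0.4]
width: 0.0222
finger_force: 60.1
```

>>> {"name": "send_rows", "arguments": {
  "offset": [
    [0,0,-0.001],
    [0,0,-0.002],
    [0,0,-0.003],
    [0,0,-0.003],
    [0,0,-0.003],
    [0,0,-0.003],
    [0,0,-0.003],
    [0,0,-0.003]
  ],
  "spin": [0,0,0,0,0,0,0,0],
  "jaw": [0,0,0,0,0,0,0,0]
}}

```text
t: 27.33
ee_pos: [0.4731, 0.3, 0.0075]
ee_rot: [2.336, 2.101, 0.0]
contact_force: [-0.1, 0.3, -0.8]
width: 0.0221
finger_force: 60.1
```

>>> {"name": "send_rows", "arguments": {
  "offset": [
    [0,0,-0.001],
    [0,0,-0.002],
    [0,0,-0.003],
    [0,0,-0.004],
    [0,0,-0.0045],
    [0,0,-0.0045],
    [0,0,-0.0045],
    [0,0,-0.0045]
  ],
  "spin": [0,0,0,0,0,0,0,0],
  "jaw": [0,0,0,0,0,0,0,0]
}}

```text
t: 28.0
ee_pos: [0.4731, 0.2999, 0.0037]
ee_rot: [-2.336, -2.101, 0.0]
contact_force: [-0.8, -0.3, 0.5]
width: 0.022
finger_force: 60.2
```

>>> {"name": "send_rows", "arguments": {
  "offset": [
    [0,0,-0.0005],
    [0,0,-0.0005],
    [0,0,-0.0005],
    [0,0,-0.0005],
    [0,0,-0.0005],
    [0,0,-0.0005],
    [0,0,-0.0005],
    [0,0,-0.0005]
  ],
  "spin": [0,0,0,0,0,0,0,0],
  "jaw": [0,0,0,0,0,0,0,0]
}}

```text
t: 28.67
ee_pos: [0.4731, 0.2999, 0.0037]
ee_rot: [-2.336, -2.101, 0.0]
contact_force: [-2.7, -0.5, 6.0]
width: 0.022
finger_force: 60.8
```

On the table. Releasing in stages and rising.

>>> {"name": "send_rows", "arguments": {
  "offset": [
    [0,0,0],
    [0,0,0],
    [0,0,0],
    [0,0,0.001],
    [0,0,0.001],
    [0,0,0.001],
    [0,0,0.001],
    [0,0,0.001]
  ],
  "spin": [0,0,0,0,0,0,0,0],
  "jaw": [0.4,0.5,0.6,0.6,0.6,0.6,0.6,0.6]
}}

```text
t: 29.33
ee_pos: [0.4731, 0.2999, 0.0041]
ee_rot: [2.336, 2.101, 0.0]
contact_force: [0.1, -0.6, 0.1]
width: 0.0512
finger_force: 0.0
```

>>> {"name": "send_rows", "arguments": {
  "offset": [
    [0,0,0.01],
    [0,0,0.03],
    [0,0,0.06],
    [0,0,0.1],
    [0,0,0.14],
    [0,0,0.18],
    [0,0,0.18],
    [0,0,0.18]
  ],
  "spin": [0,0,0,0,0,0,0,0],
  "jaw": [0.6,0.6,0.6,0.6,0.6,0.6,0.6,0.6]
}}

```text
t: 30.0
ee_pos: [0.4753, 0.301, 0.1519]
ee_rot: [2.334, 2.099, 0.011]
contact_force: [0.0, -0.2, 0.2]
width: 0.0512
finger_force: 0.0
```

```bash
python3 - <<'E'
from h import *
st();f=grab_frame('wrist');cv2.imwrite('pics/w9.png',f['color'][:,:,::-1]);rect('wrist',f,'bar',.012)
f=grab_frame('top');rect('top',f,'pin',.05)
E
```

```text
30.0 [0.4753 0.301  0.1519] rv [2.334 2.099 0.011] yaw -6.07 w 0.0512 F [ 0.02 -0.2   0.21] M [-0.03  0.02 -0.02] ff 0.0
wrist bar 0.96 n 4341 mean [0.4747 0.3086] rect [473.9 299.9] [187.9  26. ] 83.88 pca deg 84.06
top pin 0.98 n 720 mean [ 0.5714 -0.0461] rect [571.7 -46. ] [240.8  30.9] 10.79 pca deg -169.1
```

View pics/w9.png

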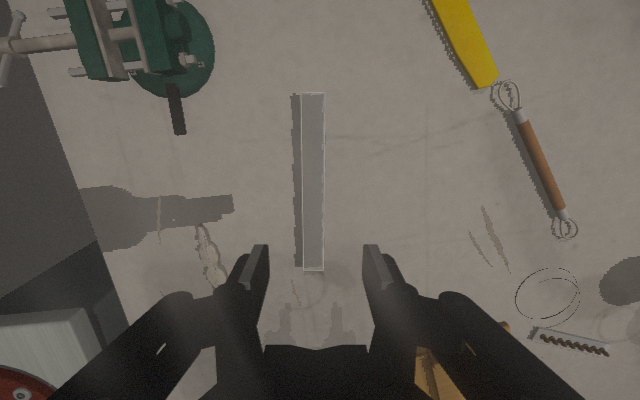

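The bar lies flat where it started, at columns 300-325 and rows 93-270. The pin is in the groove at the mark, and the bystanders in view have not moved.

```bash
python3 -c "
from bench import *
print(job_done())"
```

```text
the job is handed in; nothing more can be done
None
```

I rolled the pin under the bar to the groove beside the index post (y = -15 mm), laid the bar flat on the table and handed the job in at about 30 s; no verdict came back, but my last measurements put the pin within about 1 mm of the mark, and pressing forces read up to about 9 N.

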